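# Bottle tray home and latched

### The arm

A 6-joint arm with a two-finger parallel gripper is mounted at the origin on the work surface. World frame = base frame: x ahead of the robot, y to its left, z up, the work surface at z = 0. Lengths are in mm, angles in degrees, forces in N, time in s.
With the tool pointing down it reaches from about 225 to 875 mm from the base axis. Payload 3.4 kg.
Tool frame: the origin (TCP) lies midway between the tips of the shut fingers; the grasp point (between the pads) lies 19 mm behind it; y points along the fingers, z is the direction in which the jaws open and shut, and the axes are right-handed (so a half turn about y gives the same grasp; the last joint's range is limited). The gripper opens to 85 mm and grips with 20 to 120 N. Pads are 22 mm wide; open, the fingers measure 114 mm over their backs; the gripper's body (76 mm by 85 mm) begins 54 mm behind the grasp point. The pads swing forward as they close: fully open they stand 13 mm farther back than shut.
Start: joints at [67.38, 15.808, 86.224, -0, 77.962, -6.933], TCP at [155.491, 553.611, 231.328] pointing down, gripper open.
Joint ranges: [-165.64, 165.64], [-43.16, 119.46], [12.63, 154.43], [-67.54, 247.53], [6.08, 155.33], [-154.97, 154.97]. Speed limits (degrees/s): [147.25, 147.25, 180, 180, 180, 180].

### API

Orientations are given as [roll, pitch, yaw] about the fixed x, y, z axes, in that order (R = Rz(yaw) Ry(pitch) Rx(roll)).
In Python, from rig import bot gives the robot as it stands.
- The arm moves only by the tool step_arm, never from a script. Its arguments are lists of equal length, an entry for each row: "xyz": the shift along the tool's x, y, z each as a share of 800 mm, from -1 to 1, a list of three; "spin": the turn about the tool's y as a share of pi rad, from -1 to 1. In form: {"xyz": [[tx, ty, tz], ...], "spin": [spin, ...]}. A call has 1 to 12 rows; each row is the pose to reach, as a shift and turn from the pose commanded when the call began, along the tool's axes at that moment, turning the shorter way round; what a row does not reach only later rows make up. A row lasts 1/8 s, in which the tool goes at most 62.5 mm and 10.7 degrees, less where a joint would pass 70% of its speed; a pose out of reach is approached as far as the arm can. A call with a number of a shift or a turn outside -1 to 1 is refused whole. A call with a gripper value outside its range is refused whole. "gripper" is the closure, from -1 (fully open) to 1 (shut), set as the call begins (left out, the last holds). The fingers move at their own pace and stop on an object; "squeeze" is the grip in N (left out, the last holds). Time passes only in rows, so rows that repeat a pose let the fingers close. It gives the time, the measured TCP pose, the force and the opening at its end, in the units of the state.
- bot.get_obs(): the state, without advancing time (a new reading comes with each control period).
- bot.read_camera(name): name is "scene" or "top" or "wrist"; returns a dict with "image" (400x640x3 uint8, red, green, blue), "fx", "fy", "cx", "cy" (pixels), "rvec" (rotation vector, rad) and "tvec" (3), from world to camera coordinates, as OpenCV has them. Camera axes: x right, y down, z forward; pixel columns grow to the right and rows downward; lengths in mm; the calibration is good to about 2 mm. The wrist camera is an equidistant fisheye: a pixel r from the principal point sees the ray r / f radians off the axis. A picture is of the moment at which its call begins. There is no depth.
- bot.sign_off(): hands the job in, once; it reports no verdict.
The state is a dict: "clock": time; "q": joint angles; "qd": joint speeds; "effort": joint torques, N m; "tool_pos": TCP position; "tcp_rot": TCP orientation; "ft_force": force on the tool from outside, world axes, zero at the start; "ft_torque": the same for the moment, N m; "gripper_width": finger opening in mm.
Only numpy, scipy, OpenCV 4.12 (cv2) and the standard library are available. Lean on these libraries where they do the work, as an engineer would, in place of code of your own. Each camera call takes 0.05 s, during which the arm holds its last target.

### The job

Push the wooden bottle tray along its steel bay until it is fully home against the back stop, and only then flip the latch lever over past its centre so that it snaps down across the front of the tray. Just push with the fingers: do not lift the tray or its bottle, and leave the standing bottle, the tumbler and the corkscrew where they are.

Things in the scene. Friction and masses are not known exactly. Their poses are not given: they have to be found in the camera images.
- rack: Fixed low steel bay, place and yaw vary. +x runs from the open front (robot side) to the back stop, +y left, z up; origin on the counter, under the home tray's centre. Base plate 6 mm thick, 140 wide, x -250 to 160 mm. Guides 25 mm high above it, x -130 to 140, inner faces y +-53. Latch post: two dark cheeks 46 mm high at x -168 to -130, y 87 to 113; its foot, 6 mm thick, ends at y 125.
- tray: Loose wooden tray, open on top, 280 x 100 mm, on the base plate between the guides (3 mm play each side); origin at the centre of its underside, axes as the bay's. Starts 45 to 90 mm short of home, towards the robot; home is x = 0 in the bay's frame. Front board 12 mm thick, 66 high, other boards 50 high. About 0.9 kg with its bottle; slides at 2 to 3 N. Until it is home it blocks the latch.
- tray_front (a point): Middle of the outer face of the tray's front board, 45 mm above the tray's underside; a good place to push (towards the bay's +x). With the tray home it lies at x = -140 mm in the bay's frame, and the tray's back lies against the back stop (56 mm high, its face at x = +140 mm).
- bottle: Loose dark half bottle lying in the tray along x, neck to the back, 56 mm diameter, 238 long, 0.4 to 0.65 kg; origin under the middle of its length, on the tray's inner floor (10 mm above the tray's underside). It rides along, with 10 mm play lengthwise; its top is 72 mm above the counter, level with the top of the front board.
- latch (a joint): Angle of the lever, rad, about an axis along the bay's x. 0 = open (start): handle leaning outwards (bay's +y) 0.55 rad from vertical, keeper arm up, 0.5 rad inwards. 1.1 = latched: handle leaning inwards (-y) 0.55 rad, keeper level across the tray's front, 4 mm to spare. An over-centre spring drives it to the nearer end; dead point 0.55 (handle upright). About 4 N at the knob starts it.
- latch_tip (a point): Centre of the round black knob, 18 mm diameter, at the end of the handle; moves with the lever. 75 mm from the hinge axis, on a rod 12 mm thick; polished; 99 mm above the counter at either end and 110 mm at the dead point, so it climbs 11 mm along the finger that pushes it.
- latch_hinge (a point): Point on the lever's axis, fixed to the bay at x = -149, y = +100 mm, 35 mm above the counter. The handle and the keeper (10 mm thick, 65 mm long) swing in the plane across the bay through this point.
- tall_bottle: Loose standing bottle, 74 mm diameter, 300 mm tall, origin at the centre of its underside; right of the bay. Leave it alone.
- tumbler: Loose clear glass tumbler, 76 mm diameter, 95 mm tall, origin at the centre of its underside; left of the bay, farther back than the latch. Leave it alone.
- corkscrew: Loose folded corkscrew with a dark wooden handle, about 140 mm long, 16 mm wide, 12 mm high, lying flat right of the bay's front; origin under the middle of the handle, long axis x. Leave it alone.

How it is judged:
By the outcome, as a careful person would: the job done as asked, in the order asked, and still so for the second after the job is handed in, with the robot touching nothing.
It also fails if it takes over 48 s, if anything falls off the work surface, if the arm or the gripper's body presses on something with over 40 N, if the wrist force passes 120 N, or if a joint passes its speed limit or range.

## Working session

There is one attempt and no reset: what is moved stays moved. The work goes in short steps, Python scripts to look and compute and a tool call to move; the robot and the scene stay as the last step left them, time stands still between calls to the robot, and variables do not carry over. Pictures are saved under pics/ and viewed, and the job is handed in when it is done.

Besides the shell and the picture viewer there is one more tool, called after "Call:" by a JSON object that holds its "method" and its "body". step_arm: Moves the arm, as the interface text tells. Its arguments: {"type":"object","properties":{"xyz":{"type":"array","items":{"type":"array","items":{"type":"number"}}},"spin":{"type":"array","items":{"type":"number"}},"gripper":{"type":"number"},"squeeze":{"type":"number"}},"required":["xyz","spin"]}

```bash
ls; mkdir -p pics; python3 - <<'E'
from rig import bot
import cv2
o=bot.get_obs(); print(o)
for n in ("scene","top","wrist"):
    c=bot.read_camera(n); cv2.imwrite(f"pics/{n}0.png",c["image"][:,:,::-1]); print(n,{k:v for k,v in c.items() if k!="image"})
E
```

```text
pics
{'clock': 0.0, 'q': array([ 6.73787330e+01,  1.58499074e+01,  8.62970223e+01,  7.39003683e-04,
        7.79634499e+01, -6.93262253e+00]), 'qd': array([-0.04927293,  0.02951632,  0.00061736, -0.04940452,  0.01234606,
       -0.1011822 ]), 'effort': array([ 3.61440761e-04, -4.16766322e+01, -2.45798957e+01, -3.30791863e-05,
        1.10367645e-02,  8.07726686e-07]), 'tool_pos': array([155.27203245, 553.06855084, 230.4044568 ]), 'tcp_rot': array([-9.01094854e+01,  1.40402092e-02, -1.56888127e+01]), 'ft_force': array([ 0.33568524, -0.62635098,  1.07627424]), 'ft_torque': array([-0.00712316, -0.04085965, -0.0056521 ]), 'gripper_width': 85.28935561159899}
scene {'fx': 444.7750460284684, 'fy': 444.7750460284684, 'cx': 315.6695904996879, 'cy': 202.789410133385, 'rvec': array([ 0.80353174,  2.59246348, -1.07433685]), 'tvec': array([ 494.21720493, -167.95335631, 1257.00755241])}
top {'fx': 520.4674837663161, 'fy': 520.4674837663161, 'cx': 319.3060646887391, 'cy': 195.2571966952142, 'rvec': array([ 2.19184274, -2.02654252,  0.21202273]), 'tvec': array([ -43.51382311,  587.06237979, 1004.18103109])}
wrist {'fx': 309.70691628693146, 'fy': 309.70691628693146, 'cx': 316.74617571453496, 'cy': 204.3155123852538, 'rvec': array([-2.30131632, -1.74622172, -0.26183598]), 'tvec': array([-573.96276282,  -39.29807477,  380.99164813])}
```

View pics/scene0.png

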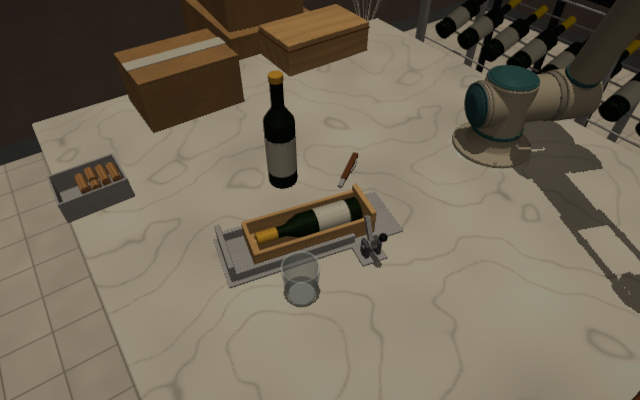

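View pics/top0.png

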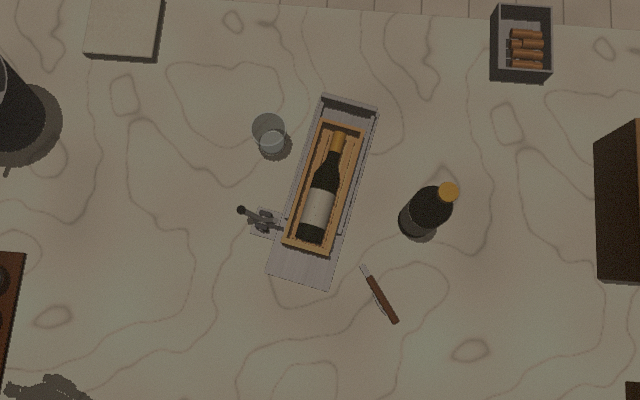

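View pics/wrist0.png

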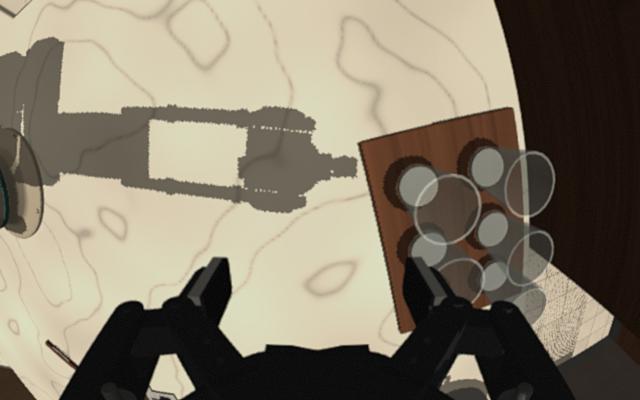

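The top view shows the bay about (325,190), with the tray's front board at (307,248), the knob at (241,210) and the open front edge at (297,283). The scene view shows the tray at (310,220) and the knob at (383,237). The wrist camera sees only glasses on a wooden board. Next I'll enlarge both views.

```bash
cat > h.py <<'E'
import numpy as np, cv2
def P(c):
    R=cv2.Rodrigues(np.array(c["rvec"]))[0]; t=np.array(c["tvec"]); return R,t
def ray(c,uv,fish=False):
    R,t=P(c); u=(uv[0]-c["cx"])/c["fx"]; v=(uv[1]-c["cy"])/c["fy"]
    if fish:
        r=np.hypot(u,v); d=np.array([u/r*np.sin(r),v/r*np.sin(r),np.cos(r)])
    else: d=np.array([u,v,1.])
    d=R.T@d; return -R.T@t, d/np.linalg.norm(d)
def onz(c,uv,z,fish=False):
    o,d=ray(c,uv,fish); return o+d*(z-o[2])/d[2]
def tri(rs):
    A=sum(np.eye(3)-np.outer(d,d) for o,d in rs); b=sum((np.eye(3)-np.outer(d,d))@o for o,d in rs)
    x=np.linalg.solve(A,b); return x,[round(float(np.linalg.norm((np.eye(3)-np.outer(d,d))@(x-o))),1) for o,d in rs]
def proj(c,X):
    R,t=P(c); p=R@np.array(X,float)+t; return p[0]/p[2]*c["fx"]+c["cx"],p[1]/p[2]*c["fy"]+c["cy"]
E
python3 - <<'E'
import cv2,json
from rig import bot
from h import *
import pickle
C={n:bot.read_camera(n) for n in("scene","top")}
pickle.dump(C,open("c0.pkl","wb"))
a=C["top"]["image"][80:300,220:400,::-1]; cv2.imwrite("pics/topz.png",cv2.resize(cv2.convertScaleAbs(a,alpha=1.8),None,fx=2.7*1,fy=2.7,interpolation=cv2.INTER_CUBIC))
a=C["scene"]["image"][170:300,205:415,::-1]; cv2.imwrite("pics/scz.png",cv2.resize(cv2.convertScaleAbs(a,alpha=1.4),None,fx=3.8,fy=3.8,interpolation=cv2.INTER_CUBIC))
for uv in [(330,93),(297,283),(241,210)]: print(onz(C["top"],uv,6))
E
```

```text
[835.71437839  -2.35211186   6.        ]
[410.55435195  35.00958062   6.        ]
[554.74940765 167.80210151   6.        ]
```

View pics/topz.png

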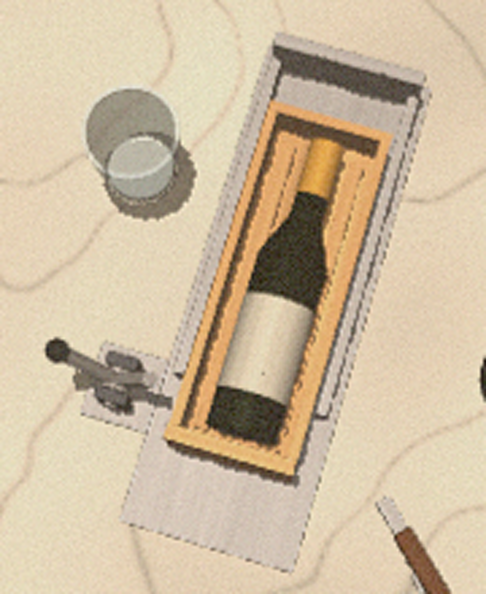

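View pics/scz.png

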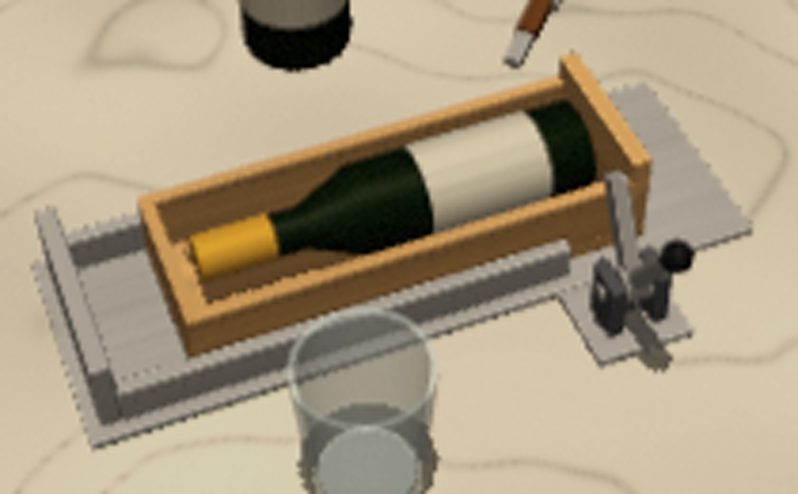

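In the zoomed top view, the front plate corners are at (122,522) and (294,572), the front board's outer top edge runs from (167,438) to (293,474), and the knob is at (57,351). In the zoomed scene view the knob is at (677,256) and the board's top corners are at (574,52) and (650,160). Next I'll triangulate these.

```bash
python3 - <<'E'
import pickle
from h import *
np.set_printoptions(precision=1,suppress=True)
C=pickle.load(open("c0.pkl","rb")); T,S=C["top"],C["scene"]
t=lambda u,v:(220-0.3+u/2.7,80-.3+v/2.7); s=lambda u,v:(205-.3+u/3.8,170-.3+v/3.8)
pairs={"plateL":((122,522),None),"plateR":((294,572),(752,230)),"knob":((57,351),(677,256)),
"boardL":((167,438),(650,160)),"boardR":((293,474),(574,53)),"trayback_L":((268,104),(180,322)),"trayback_R":((391,136),(143,200)),"footcorner_front":((82,413),(690,332)),"stopL":((276,36),(100,385)),"stopR":((428,76),(42,208))}
X={}
for k,(a,b) in pairs.items():
    if b: X[k],e=tri([ray(T,t(*a)),ray(S,s(*b))]); print(k,X[k],e)
    else: X[k]=onz(T,t(*a),6); print(k,X[k])
d=X["plateL"]-onz(T,t(294,572),6); print("width",np.linalg.norm(d),"yaw",np.degrees(np.arctan2(-d[0],d[1])))
fl,fr=onz(T,t(167,438),72),onz(T,t(293,474),72)
d=fl-fr; print("board",fl,fr,np.linalg.norm(d),np.degrees(np.arctan2(-d[0],d[1])))
# long edges of tray at z=56(+6) : left edge outer from front to back
a,b=onz(T,t(391,136),56),onz(T,t(268,104),56); print("trayback at z56",a,b)
yaws=[]
for p,q,z in [((122,522),(276,45),6)]: pass
m=(fl+fr)/2; n=(a+b)/2; d=n-m; print("tray long",np.linalg.norm(d[:2]),np.degrees(np.arctan2(d[1],d[0])))
# knob at 99
print("knob z99",onz(T,t(57,351),99),onz(S,s(677,256),99))
sl,sr=onz(T,t(276,36),62),onz(T,t(428,76),62);print("stop",sl,sr,np.linalg.norm(sl-sr))
E
```

```text
plateL [425.8 103.6   6. ]
plateR [ 373.5    1.8 -111.6] [45.1, 45.1]
knob [540.2 152.7  98.8] [0.5, 0.5]
boardL [486.5  70.   68.6] [0.1, 0.1]
boardR [467.4 -25.   70.5] [0.5, 0.5]
trayback_L [760.   13.7  54.8] [4.3, 4.3]
trayback_R [737.6 -81.5  54. ] [0.4, 0.4]
footcorner_front [508.8 143.3   1.9] [0.9, 0.9]
stopL [816.2  15.5  46. ] [1.3, 1.3]
stopR [ 788.8 -107.4   55.7] [0.5, 0.5]
width 138.17258696226153 yaw -11.496039471074187
board [486.   69.8  72. ] [466.9 -24.6  72. ] 96.27736285893666 -11.437179292598502
trayback at z56 [737.2 -81.5  56. ] [755.9  16.4  56. ]
tray long 275.6656573255908 -11.545723463453816
knob z99 [539.8 153.   99. ] [540.6 152.5  99. ]
stop [810.6  14.3  62. ] [ 786.7 -107.1   62. ] 123.75824854983938
```

```bash
python3 - <<'E'
import pickle
from rig import bot
from h import *
np.set_printoptions(precision=1,suppress=True)
C=pickle.load(open("c0.pkl","rb")); T,S=C["top"],C["scene"]
W=bot.read_camera("wrist")
for uv in [(360,142),(512,107),(402,332),(418,185)]: print("board",onz(W,uv,20,True))
for z in (60,100,150,200): print("rim",z,onz(W,(445,208),z,True))
yaw=np.radians(-11.5); ex=np.array([np.cos(yaw),np.sin(yaw),0]); ey=np.array([-np.sin(yaw),np.cos(yaw),0])
pl=onz(T,(220-.3+122/2.7,79.7+522/2.7),6); pr=onz(T,(219.7+294/2.7,79.7+572/2.7),6); pl2=onz(S,(204.7+752/3.8,169.7+230/3.8),6)
print("plate L top/scene",pl,pl2,"R",pr)
O=(pl+pr)/2+250*ex; O[2]=0; print("origin from plate",O)
K=np.array([540.2,152.7,0]); print("origin from knob",K+149*ex-139.2*ey)
bay=lambda p:np.array([(p-O)@ex,(p-O)@ey,p[2]])
for n,p in dict(front=np.array([476.5,22.6,72]),backtray=np.array([746.5,-32.5,56]),stopL=onz(T,(219.7+276/2.7,79.7+36/2.7),56),stopR=onz(T,(219.7+428/2.7,79.7+76/2.7),56),tall=onz(T,(418,222),0),tumbler=onz(T,(272,142),0),cork=onz(T,(382,298),6)).items(): print(n,p,bay(p))
o=bot.get_obs();print(o["tool_pos"],o["tcp_rot"],o["clock"])
E
```

```text
board [129.4 611.9  20. ]
board [129.3 822.3  20. ]
board [418.6 613.8  20. ]
board [197.7 669.4  20. ]
rim 60 [219.6 685.9  60. ]
rim 100 [202.1 671.7 100. ]
rim 150 [180.3 653.9 150. ]
rim 200 [158.5 636.1 200. ]
plate L top/scene [425.8 103.6   6. ] [430.2 106.9   6. ] R [398.2 -31.8   6. ]
origin from plate [657.  -13.9   0. ]
origin from knob [658.5 -13.4   0. ]
front [476.5  22.6  72. ] [-184.1   -0.2   72. ]
backtray [746.5 -32.5  56. ] [91.4 -0.4 56. ]
stopL [813.1  14.5  56. ] [147.3  59.   56. ]
stopR [ 789.1 -107.7   56. ] [148.1 -65.5  56. ]
tall [ 559.5 -212.     0. ] [ -56.  -213.6    0. ]
tumbler [713. 117.   0.] [ 28.8 139.5   0. ]
cork [ 393.8 -142.9    6. ] [-232.2 -178.9    6. ]
[155.4 553.4 231. ] [-90.    0.  -15.7] 0.3
```

Call:
{"method": "step_arm", "body": {"xyz": [[0.02,0,-0.021],[0.061,0,-0.064],[0.112,0,-0.117],[0.163,0,-0.171],[0.214,0,-0.224],[0.265,0,-0.278],[0.316,0,-0.331],[0.367,0,-0.384],[0.418,0,-0.438],[0.464,0,-0.486],[0.494,0,-0.518],[0.51,0,-0.534]], "spin": [-0.001,-0.003,-0.005,-0.008,-0.01,-0.012,-0.015,-0.017,-0.019,-0.021,-0.023,-0.0233], "gripper": 1}}

```text
clock: 1.8
tool_pos: [432.6, 29.9, 231.3]
tcp_rot: [-90.0, 0.0, -11.7]
ft_force: [-0.0, 0.8, 0.2]
gripper_width: 0.1
```

```bash
python3 - <<'E'
from rig import bot
import cv2
o=bot.get_obs(); print(o["tool_pos"],o["tcp_rot"],o["gripper_width"],o["clock"],o["ft_force"])
c=bot.read_camera("wrist"); cv2.imwrite("pics/w1.png",c["image"][:,:,::-1])
c=bot.read_camera("scene"); cv2.imwrite("pics/s1.png",c["image"][:,:,::-1])
E
```

```text
[432.57125433  29.87189965 231.28858353] [-9.00168568e+01  1.20186276e-02 -1.16597808e+01] 0.11485795497486044 1.8 [-0.00548396  0.84794573  0.21268357]
```

View pics/w1.png

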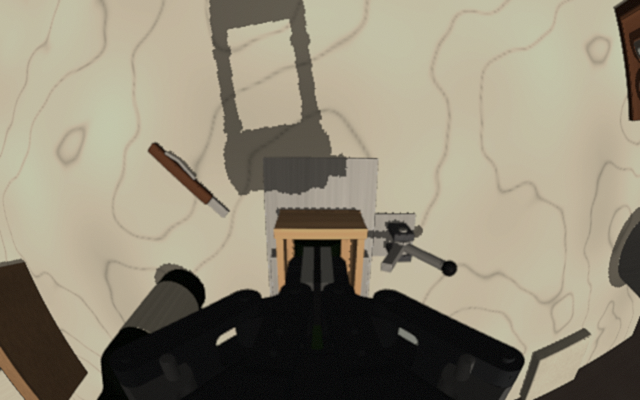

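View pics/s1.png

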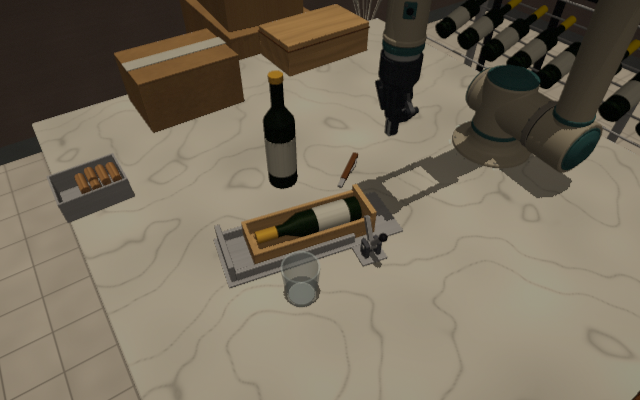

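The shut fingers in the wrist view end at (300-350,290), and the knuckles reach out to (105,360) and (523,360). I need their width and height to see whether they clear the keeper, so I'll zoom on the gripper.

```bash
python3 - <<'E'
from rig import bot
import cv2,pickle
import numpy as np
from h import *
np.set_printoptions(precision=1,suppress=True)
W=bot.read_camera("wrist");S=bot.read_camera("scene");T=bot.read_camera("top")
pickle.dump((W,S,T),open("c1.pkl","wb"))
R,t=P(W);print("cam",-R.T@t,"axis",R[2])
a=S["image"][0:160,340:460,::-1]; a=cv2.resize(cv2.convertScaleAbs(a,alpha=2.2),None,fx=3.5,fy=3.5,interpolation=cv2.INTER_CUBIC)
b=T["image"][200:360,240:360,::-1]; b=cv2.resize(cv2.convertScaleAbs(b,alpha=2.),None,fx=3.5,fy=3.5,interpolation=cv2.INTER_CUBIC)
cv2.imwrite("pics/g1.png",np.hstack([a[:,:400],b[:,:400]]))
print("TCP in scene",proj(S,bot.get_obs()["tool_pos"]),"top",proj(T,bot.get_obs()["tool_pos"]))
for uv in [(275,210),(367,210)]: print(onz(W,uv,72,True))
print("knob",onz(W,(450,268),99,True), "knob tri", tri([ray(W,(450,268),True),ray(S,(204.7+677/3.8,169.7+256/3.8))]))
E
```

```text
cam [358.6  46.1 374.8] axis [ 0.3 -0.1 -1. ]
TCP in scene (np.float64(392.1679021395686), np.float64(134.5116007241539)) top (np.float64(294.0306567223206), np.float64(264.8903497423796))
[448.  -16.7  72. ]
[467.2  76.8  72. ]
knob [542.3 155.7  99. ] knob tri (array([541.5, 154.3, 101. ]), [0.8, 0.8])
```

View pics/g1.png

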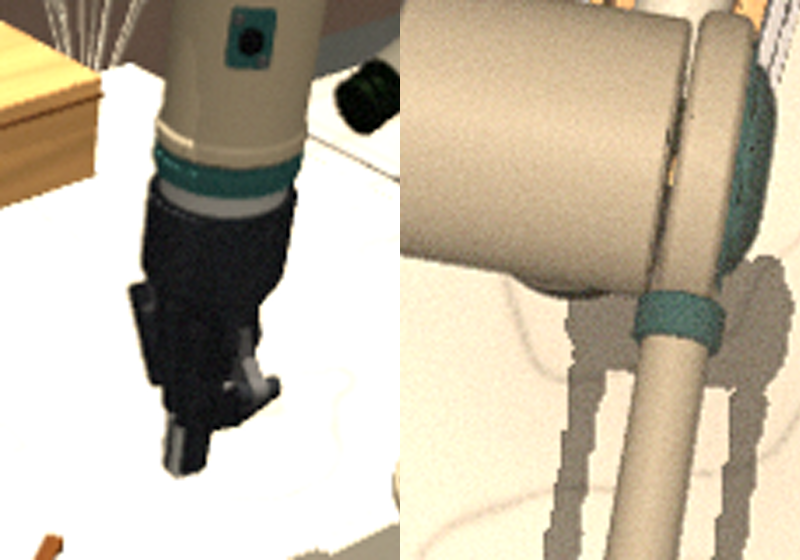

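```bash
python3 - <<'E'
import pickle
from h import *
np.set_printoptions(precision=1,suppress=True)
W,S,T=pickle.load(open("c1.pkl","rb"))
tcp=np.array([432.6,29.9,231.3]); y=np.radians(-11.66); tx=np.array([np.cos(y),np.sin(y),0]); tz=np.array([-np.sin(y),np.cos(y),0])
for n,uv in dict(elbow=(275,388),elbowlow=(262,398),elbowtop=(262,330),fingerR=(205,468),fingerL=(168,470),fing_up=(215,425)).items():
    o,d=ray(S,(340-.3+uv[0]/3.5,-.3+uv[1]/3.5)); s=((tcp-o)@tx)/(d@tx); p=o+d*s-tcp; print(n,"z",p@tz,"up",p[2])
for uv in [(276,229),(366,229)]: print("boardtop",onz(W,uv,72,True))
for uv in [(275,210),(367,210)]: print("boardbot",onz(W,uv,8,True))
E
```

```text
elbow z 74.02951750950783 up 100.35959563902776
elbowlow z 64.99499571857095 up 88.87399108115733
elbowtop z 55.13034357409892 up 123.0389383777848
fingerR z 25.078686609990225 up 18.004299916079788
fingerL z -11.408009293373564 up -8.009116590468864
fing_up z 28.120587706446866 up 48.84725475194375
boardtop [468.8 -20.8  72. ]
boardtop [488.   72.6  72. ]
boardbot [466.9 -29.9   8. ]
boardbot [490.2  83.3   8. ]
```

The shut fingers rise straight, and the knuckles stand about 70 mm out but at least 85 mm above the tip, so they clear the keeper. Next I'll descend in front of the board to z = 51.

Call:
{"method": "step_arm", "body": {"xyz": [[0,0.02,0.001],[0,0.06,0.002],[0,0.11,0.002],[0,0.16,0.002],[0,0.2,0.002],[0,0.22,0.002],[0,0.225,0.002],[0,0.225,0.002]], "spin": [0,0,0,0,0,0,0,0]}}

```text
clock: 3.05
tool_pos: [433.1, 34.3, 51.6]
tcp_rot: [-90.0, -0.0, -11.4]
ft_force: [-0.8, -0.2, -0.8]
gripper_width: -0.4
```

```bash
python3 - <<'E'
from rig import bot
import cv2
o=bot.get_obs(); print(o["tool_pos"],o["tcp_rot"],o["clock"],o["ft_force"])
c=bot.read_camera("scene"); cv2.imwrite("pics/s2.png",cv2.resize(cv2.convertScaleAbs(c["image"][60:300,220:460,::-1],alpha=1.4),None,fx=2.5,fy=2.5))
E
```

```text
[433.11955443  34.30020106  51.64610412] [-8.99856174e+01 -2.01556835e-02 -1.14172614e+01] 3.05 [-0.80213296 -0.16159265 -0.76097258]
```

View pics/s2.png

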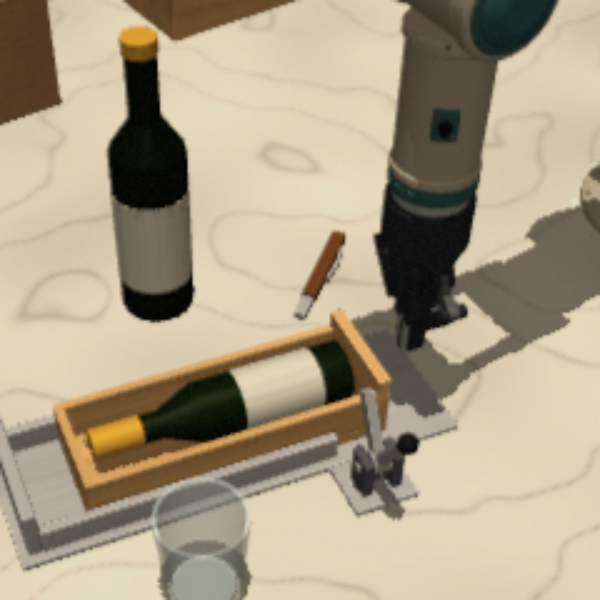

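The fingers stand in front of the board at (410,330) in this zoom, clear of the latch. Now I'll push gently, watching the force.

Call:
{"method": "step_arm", "body": {"xyz": [[0.0125,0,-0.003],[0.025,0,-0.003],[0.035,0,-0.003],[0.04,0,-0.003],[0.045,0,-0.003],[0.05,0,-0.003],[0.055,0,-0.003],[0.06,0,-0.003],[0.065,0,-0.003],[0.07,0,-0.003],[0.075,0,-0.003],[0.08,0,-0.003]], "spin": [0,0,0,0,0,0,0,0,0,0,0,0]}}

```text
clock: 4.6
tool_pos: [492.1, 19.0, 50.8]
tcp_rot: [-90.0, 0.4, -11.5]
ft_force: [-5.3, 1.3, 3.9]
gripper_width: 0.2
```

```bash
python3 - <<'E'
from rig import bot
import cv2
o=bot.get_obs(); print(o["tool_pos"],o["tcp_rot"],o["clock"],o["ft_force"])
c=bot.read_camera("scene"); cv2.imwrite("pics/s3.png",cv2.resize(cv2.convertScaleAbs(c["image"][100:300,200:440,::-1],alpha=1.4),None,fx=2.9,fy=2.9))
E
```

```text
[492.1030806   18.9865278   50.79727999] [-90.01925996   0.38149818 -11.49223094] 4.6 [-5.26691204  1.27996072  3.89300757]
```

View pics/s3.png

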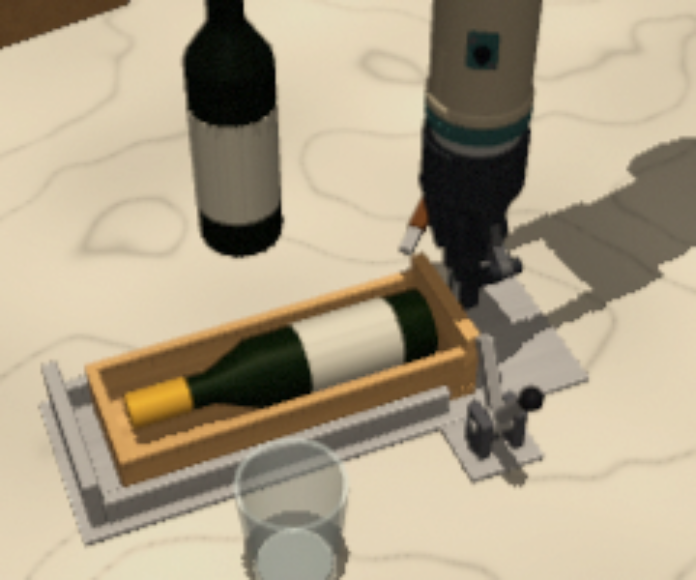

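The tray is sliding at about 5 N, with the gap to the stop narrowing. I'll continue more slowly.

Call:
{"method": "step_arm", "body": {"xyz": [[0.004,0,0],[0.008,0,0],[0.011,0,0],[0.014,0,0],[0.017,0,0],[0.019,0,0],[0.02,0,0]], "spin": [0,0,0,0,0,0,0]}}

```text
clock: 5.52
tool_pos: [509.6, 15.6, 51.1]
tcp_rot: [-90.0, 0.2, -11.5]
ft_force: [-5.9, 1.4, 1.7]
gripper_width: -0.1
```

Call:
{"method": "step_arm", "body": {"xyz": [[0.002,0,0],[0.004,0,0],[0.004,0,0]], "spin": [0,0,0]}}

```text
clock: 5.9
tool_pos: [509.6, 15.6, 51.1]
tcp_rot: [-90.0, 0.5, -11.5]
ft_force: [-10.9, 2.5, 5.6]
gripper_width: -0.1
```

Call:
{"method": "step_arm", "body": {"xyz": [[0.0015,0,0],[0.0025,0,0],[0.0025,0,0]], "spin": [0,0,0]}}

```text
clock: 6.28
tool_pos: [509.6, 15.6, 51.2]
tcp_rot: [-90.0, 0.7, -11.5]
ft_force: [-15.7, 2.4, 9.5]
gripper_width: -0.1
```

The TCP has stopped at bay x ≈ -151, exactly where the home tray should be, and the force is rising. Next I'll back off and look.

Call:
{"method": "step_arm", "body": {"xyz": [[-0.005,0,0],[-0.015,0,0],[-0.03,0,0],[-0.05,0,0],[-0.065,0,0],[-0.065,0,0]], "spin": [0,0,0,0,0,0]}}

```text
clock: 7.02
tool_pos: [463.9, 24.9, 51.3]
tcp_rot: [-90.0, 0.0, -11.5]
ft_force: [0.7, 0.4, 0.8]
gripper_width: 0.1
```

```bash
python3 - <<'E'
from rig import bot
import cv2
o=bot.get_obs(); print(o["tool_pos"],o["tcp_rot"],o["clock"],o["ft_force"])
c=bot.read_camera("scene"); cv2.imwrite("pics/s4.png",cv2.resize(cv2.convertScaleAbs(c["image"][160:300,205:415,::-1],alpha=1.4),None,fx=3.8,fy=3.8))
E
```

```text
[463.85772566  24.88203216  51.34497546] [-8.99984596e+01  3.14249059e-02 -1.14793095e+01] 7.025 [0.73021091 0.37232785 0.84556421]
```

View pics/s4.png

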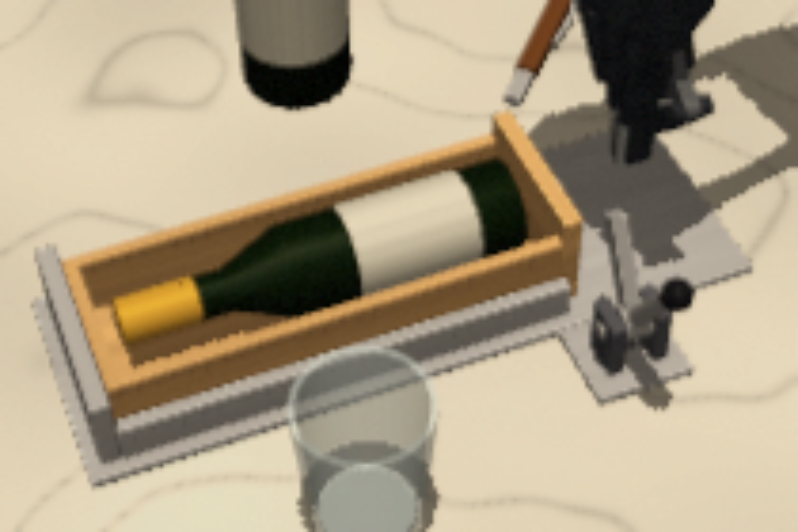

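The tray's back edge now meets the stop at (70,260)-(105,440), the latch is still open, and the knob at (677,295) in this crop is unmoved. Next I'll rise, cross over the latch and come down outside the knob.

Call:
{"method": "step_arm", "body": {"xyz": [[0,-0.03,0],[0,-0.08,0],[0,-0.13,0],[0.01,-0.17,0.03],[0.03,-0.1875,0.09],[0.05,-0.1875,0.15],[0.061,-0.1875,0.2],[0.061,-0.1875,0.2325],[0.061,-0.14,0.2325],[0.061,-0.09,0.2325],[0.061,-0.055,0.2325],[0.061,-0.046,0.2325]], "spin": [0,0,0,0,0,0,0,0,0,0,0,0]}}

```text
clock: 8.57
tool_pos: [549.3, 196.9, 86.2]
tcp_rot: [-90.1, 0.2, -11.5]
ft_force: [-0.1, 1.5, 0.1]
gripper_width: -0.1
```

```bash
python3 - <<'E'
from rig import bot
import cv2
import numpy as np
o=bot.get_obs(); print(o["tool_pos"],o["tcp_rot"],o["clock"],o["ft_force"])
y=np.radians(-11.5);p=o["tool_pos"][:2]-[657.8,-13.7];print("bay",p@[np.cos(y),np.sin(y)],p@[-np.sin(y),np.cos(y)])
c=bot.read_camera("scene"); cv2.imwrite("pics/s5.png",cv2.resize(cv2.convertScaleAbs(c["image"][140:310,230:450,::-1],alpha=1.4),None,fx=3.5,fy=3.5))
c=bot.read_camera("wrist"); cv2.imwrite("pics/w5.png",c["image"][:,:,::-1])
E
```

```text
[549.32482618 196.94681328  86.15028453] [-90.07675674   0.17103886 -11.4948903 ] 8.575 [-0.10850779  1.48528526  0.13043602]
bay -148.29372271620792 184.79154494091122
```

View pics/s5.png

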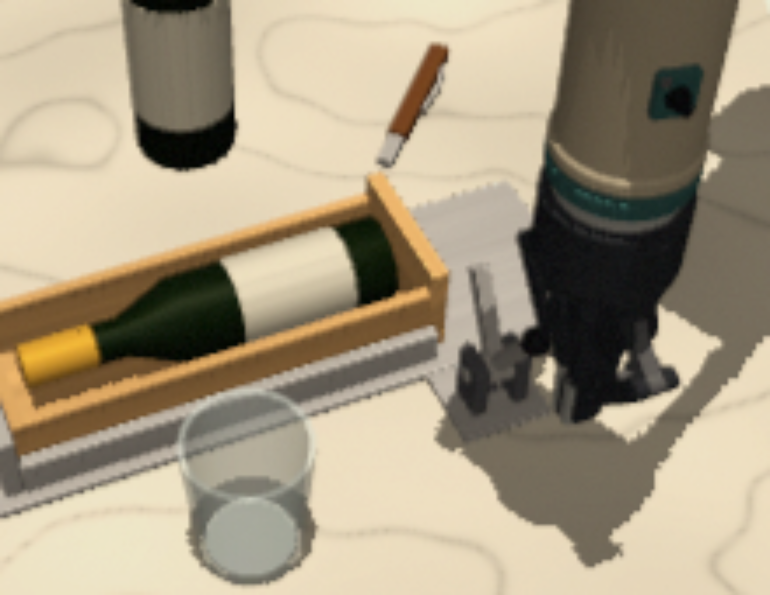

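View pics/w5.png

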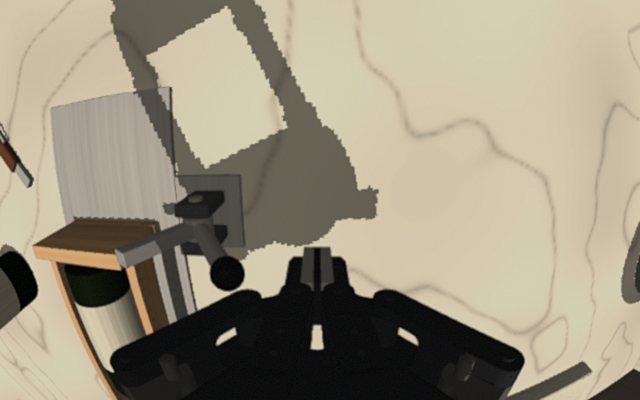

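The knob at (226,273) in the wrist view lies directly inward of the fingertips at (317,270), and nothing is in contact. Next I'll push the knob inward.

Call:
{"method": "step_arm", "body": {"xyz": [[0,0,-0.015],[0,0,-0.025],[0,0,-0.0325],[0,0,-0.04],[0,0,-0.0475],[0,0,-0.055]], "spin": [0,0,0,0,0,0]}}

```text
clock: 9.43
tool_pos: [543.5, 155.5, 90.2]
tcp_rot: [-89.7, -0.3, -11.5]
ft_force: [1.0, 3.9, 2.5]
gripper_width: 0.1
```

```bash
python3 - <<'E'
from rig import bot
import cv2
o=bot.get_obs(); print(o["tool_pos"],o["tcp_rot"],o["clock"],o["ft_force"])
c=bot.read_camera("scene"); cv2.imwrite("pics/s6.png",cv2.resize(cv2.convertScaleAbs(c["image"][140:310,230:450,::-1],alpha=1.4),None,fx=3.5,fy=3.5))
c=bot.read_camera("wrist"); cv2.imwrite("pics/w6.png",c["image"][:,:,::-1])
E
```

```text
[543.45891025 155.51599742  90.22259114] [-89.70971085  -0.29906481 -11.54984208] 9.425 [1.00782497 3.88237623 2.54761437]
```

View pics/s6.png

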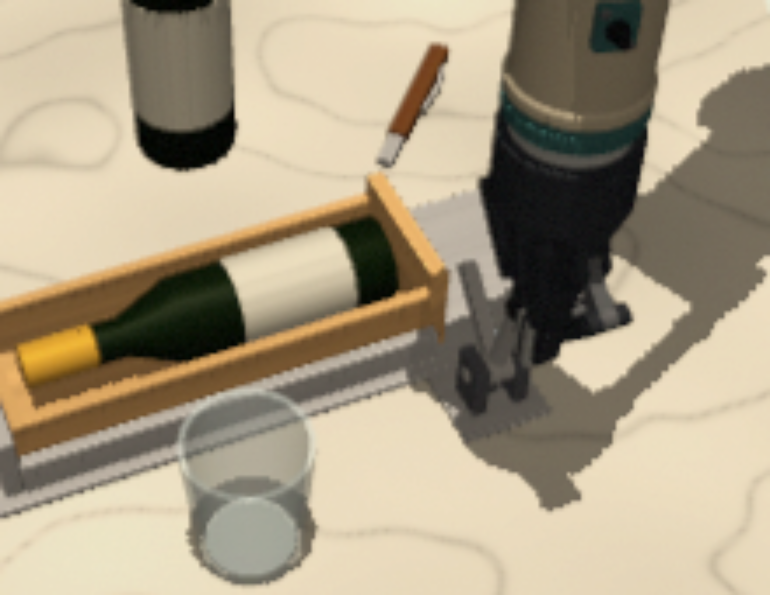

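View pics/w6.png

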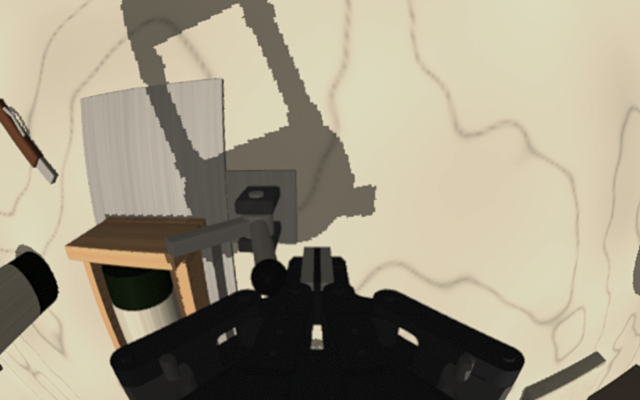

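The fingers are on the knob at (268,278) in the wrist view, and the lever is turning at about 4 N. I'll continue past the dead point.

Call:
{"method": "step_arm", "body": {"xyz": [[0,0.003,-0.006],[0,0.005,-0.013],[0,0.005,-0.02],[0,0.005,-0.027],[0,0.005,-0.033],[0,0.005,-0.038],[0,0.005,-0.042],[0,0.005,-0.042]], "spin": [0,0,0,0,0,0,0,0]}}

```text
clock: 10.52
tool_pos: [534.6, 120.9, 84.1]
tcp_rot: [-90.0, -0.0, -11.5]
ft_force: [0.6, -0.5, 0.4]
gripper_width: -0.2
```

```bash
python3 - <<'E'
from rig import bot
import cv2
o=bot.get_obs(); print(o["tool_pos"],o["tcp_rot"],o["clock"],o["ft_force"])
c=bot.read_camera("scene"); cv2.imwrite("pics/s7.png",cv2.resize(cv2.convertScaleAbs(c["image"][140:310,230:450,::-1],alpha=1.4),None,fx=3.5,fy=3.5))
c=bot.read_camera("wrist"); cv2.imwrite("pics/w7.png",c["image"][:,:,::-1])
E
```

```text
[534.55028194 120.91843808  84.13485684] [-8.99976467e+01 -8.23052133e-04 -1.15072166e+01] 10.525 [ 0.57077286 -0.53343959  0.44525391]
```

View pics/s7.png

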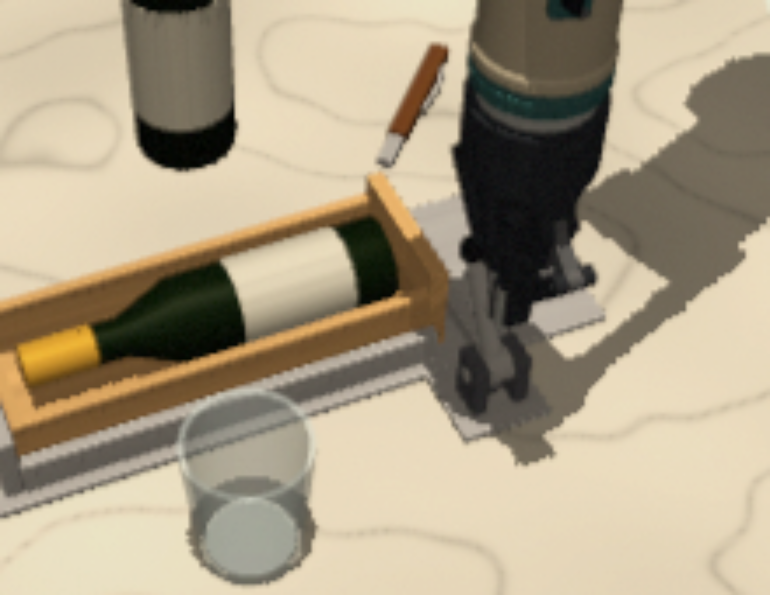

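View pics/w7.png

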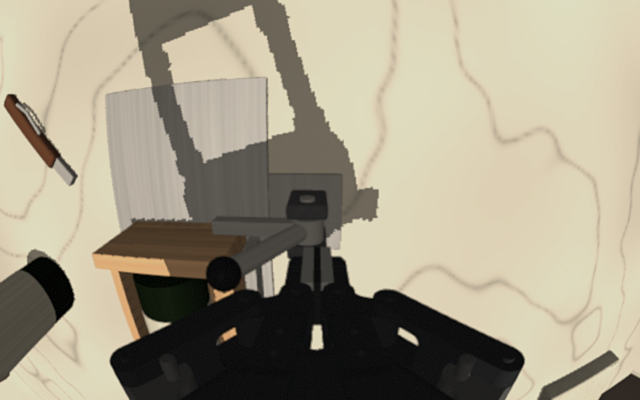

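The lever has snapped over: the knob is at (224,273) in the wrist view, leaning inward, and the keeper lies level across the tray's front at (255,228). The fingers are unloaded, so I'll retreat outward and then up.

Call:
{"method": "step_arm", "body": {"xyz": [[0,0,0.02],[0,0,0.06],[0,0,0.1],[0,-0.03,0.12],[0,-0.09,0.13],[-0.03,-0.15,0.15],[-0.08,-0.19,0.19],[-0.13,-0.2,0.24],[-0.15,-0.2,0.28],[-0.15,-0.2,0.3],[-0.15,-0.2,0.3]], "spin": [0,0,0,0,0,0,0,0,0,0,0]}}

```text
clock: 12.0
tool_pos: [465.2, 381.1, 243.6]
tcp_rot: [-90.0, -0.0, -11.4]
ft_force: [0.2, -0.1, -0.4]
gripper_width: 0.1
```

```bash
python3 - <<'E'
from rig import bot
import cv2
from h import *
np.set_printoptions(precision=1,suppress=True)
o=bot.get_obs(); print(o["tool_pos"],o["clock"],o["ft_force"])
S=bot.read_camera("scene"); cv2.imwrite("pics/s8.png",cv2.resize(cv2.convertScaleAbs(S["image"][130:310,205:435,::-1],alpha=1.4),None,fx=3.4,fy=3.4,interpolation=cv2.INTER_CUBIC))
T=bot.read_camera("top"); cv2.imwrite("pics/t8.png",cv2.resize(cv2.convertScaleAbs(T["image"][80:300,220:440,::-1],alpha=1.8),None,fx=2.7,fy=2.7,interpolation=cv2.INTER_CUBIC))
import pickle; pickle.dump((S,T),open("c8.pkl","wb"))
E
```

```text
[465.2 381.1 243.6] 12.0 [ 0.2 -0.1 -0.4]
```

View pics/s8.png

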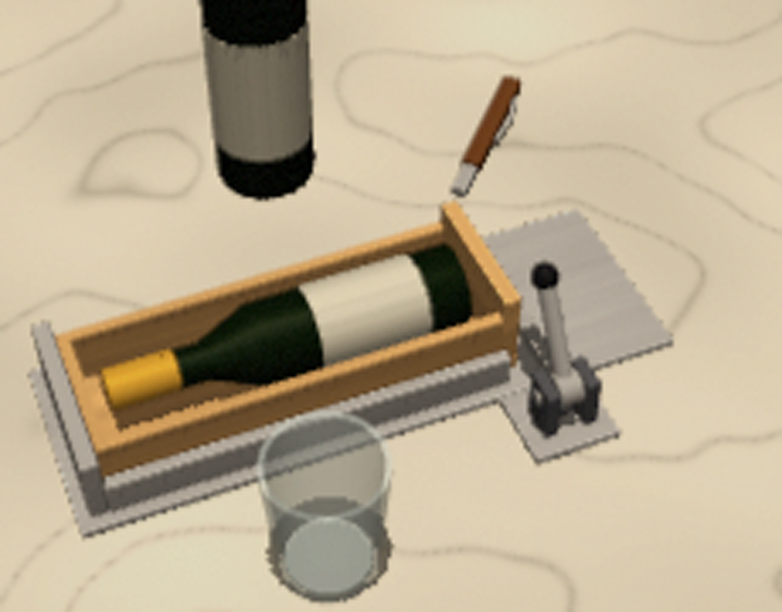

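View pics/t8.png

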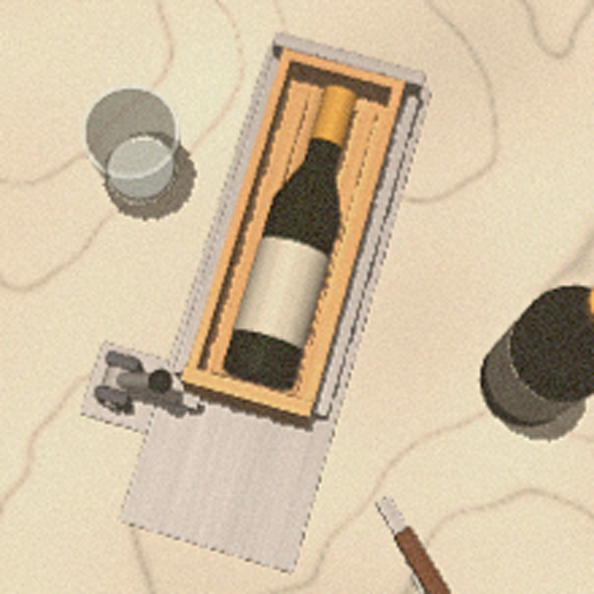

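The tray sits against the stop, the knob leans inward at (160,379) in the top crop and (545,275) in the scene crop, and the keeper lies across the front. As a last check I'll compute the knob and front board positions.

```bash
python3 - <<'E'
import pickle
from h import *
from rig import bot
np.set_printoptions(precision=1,suppress=True)
S,T=pickle.load(open("c8.pkl","rb"))
y=np.radians(-11.5); ex=np.array([np.cos(y),np.sin(y),0]); ey=np.array([-np.sin(y),np.cos(y),0]); O=np.array([657.8,-13.7,0])
bay=lambda p:np.array([(p-O)@ex,(p-O)@ey,p[2]])
t=lambda u,v:(219.7+u/2.7,79.7+v/2.7); s=lambda u,v:(204.7+u/3.4,129.7+v/3.4)
k,e=tri([ray(T,t(160,379)),ray(S,s(545,275))]); print("knob",bay(k),e)
print("front",bay((onz(T,t(183,381),72)+onz(T,t(310,417),72))/2))
E
```

```text
knob [-148.1   61.9  100.7] [0.0, 0.0]
front [-141.1   -0.5   72. ]
```

```bash
python3 -c "
from rig import bot
print(bot.sign_off())"
```

```text
the job is handed in; nothing more can be done
None
```

I pushed the tray home along the bay with the shut fingers, then pushed the knob inward past its dead point, and the latch snapped shut across the tray's front. I backed the arm well clear and handed the job in after about 12 s.

- **Tray:** the push stopped at bay x ≈ -151 mm, which puts the tray's front at about -140 mm. The fingers did not advance any further there as the force rose from about 6 to 16 N. In the last top view the front measured x = -141 mm, where home is -140 mm and camera error is about 2 mm.
- **Latch:** two views put the knob at y ≈ 62 mm and z ≈ 101 mm; latched, it should be at about 61 and 99 mm. The pictures show the keeper lying across the front board.
- **Other objects:** the standing bottle, tumbler and corkscrew look unmoved in the pictures; I did not measure their final positions. The force reading was about zero once the arm had withdrawn.
- **Disagreement:** the first views put the tray 44 mm short of home, just under the stated 45 to 90 mm. That is within measuring error, and no check failed.

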